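# Release a ratchet clamp and scrap the sleeve

## Robot

A 7-joint arm with a two-finger parallel gripper is mounted at the origin on a cart in front of the work surface, level with it; the furniture and walls round the work are solid. World frame = base frame: x ahead of the robot, y to its left, z up, the work surface at z = 0. Lengths are in m, angles in rad, forces in N, time in s.
With the tool pointing down it reaches from about 0.4 to 0.85 m from the base axis. Payload 4.5 kg.
Tool frame: the origin (TCP) lies between the finger pads; the fingertips stand 14 mm ahead of it and the grasp point (between the pads) lies 5 mm behind it (robot.tips_ahead is the z of the fingertips in the tool frame, in m); z points along the fingers, y is the line along which they close (so a half turn about z gives the same grasp; the last joint's range is limited). The gripper opens to 88 mm and grips with 3 to 60 N. Pads are 18 mm wide; open, the fingers measure 123 mm over their backs; the gripper's body (75 mm by 187 mm) begins 45 mm behind the grasp point.
Start: joints at [-1.093, 0.689, -0.195, 1.565, 0.157, 0.902, -0.215], TCP at [0.268, 0.564, 0.253] pointing down, gripper open.
Joint ranges: [-3.01, 3.01], [-0.46, 2.08], [-1.47, 1.51], [0.13, 2.56], [-1, 4.14], [0.04, 2.09], [-2.66, 2.66]. Speed limits (rad/s): [2.57, 2.57, 3.14, 3.14, 3.14, 3.14, 3.14].

## Interface

Orientations are given as a rotation vector (axis times angle).
In Python, from workcell import robot, fingers, optics, finder gives the robot as it stands. Calls block until the motion is done:
- robot.move_ptp(position, orientation): joint-space move of the TCP to a pose.
- robot.move_linear(position, rot=None, rate=0.15, force_limit=None): straight line of the TCP; rot=None keeps the orientation; rate is the mean speed in m/s. With force_limit (N) it stops when the force on the tool has changed by that much, and returns True; else False.
- robot.move_j(angles): joint-space move.
- fingers.open_jaws() and fingers.close_gripper(): open the fingers fully, or close them until they stop; the grip force is fixed at half the most.
- robot.dwell(seconds).
- robot.ik(position, orientation): joint angles nearest the present ones, or None.
- robot.get_state(): the state.
- optics.snapshot(name): name is "side" or "top" or "wrist"; returns a dict with "image" (420x560x3 uint8, red, green, blue), "depth" (420x560 float32, m along the optical axis (not along the pixel's ray), 0 where there is no reading), "vfov" (degrees; the focal length in pixels is half the picture's height over the tangent of half this angle, whatever the lens; pixels are square), "cx", "cy" (the principal point, pixels), "dist" ([k1, k2, p1, p2, k3] as OpenCV has them; the pictures are not rectified), "xyz" and "rotation" of the camera in the world. Camera axes: x right, y down, z forward; pixel columns grow to the right and rows downward; lengths in m; the calibration is good to about 2 mm. A picture is of the moment at which its call begins.
A pose or a line that the arm cannot do raises robot.Unreachable and nothing moves.
- robot.job_done(): hands the job in; it is judged then, once.
Trained networks look in the newest picture that a camera, given by its name, has taken for a name from the list of things; names that differ only in an ending like _2 or _b are one class to them, and where a whole thing is asked for, a point or a joint stands for the part that bears it (a point fixed in the world has none). Each returns a list of dicts, best first, with "score" (0 to 1); they miss things now and then, are a little off and sometimes report something else, mostly with a low value. They report only what shows in the picture. A call takes as long as a camera call.
- finder.spot_in(label, camera): "xyz" ([x, y, z] in m, in world coordinates, good to about 4 mm: the middle of the surface that is visible of it).
- finder.cut_out(label, camera): "region" (420x560 bool, what is visible of it).
The state is a dict: "t": time; "q": joint angles; "joint_vel": joint speeds; "tau": joint torques, N m; "eef_pos": TCP position; "tool_rot": TCP orientation; "ft_force": force on the tool from outside, world axes, zero at the start; "ft_torque": the same for the moment, N m; "finger_gap": finger opening in m; "finger_force": force on a finger pad.
Only numpy, scipy, OpenCV 4.12 (cv2) and the standard library are available. Lean on these libraries where they do the work, as an engineer would, in place of code of your own. Each camera call takes 0.05 s, during which the arm holds its last target. There are 200 camera calls.

## Task

The duct sleeve held in the ratchet clamp is out of round and has to be scrapped. Flick the sprung pawl off the ratchet wheel so that it stays off, ease the crank slowly back clockwise to its stop so that the jaw is fully open, then lift the sleeve out and drop it into the slatted plywood crate. Leave the pawl off, and leave the loose things round the clamp where they lie.

Things in the scene. Friction and masses are not known exactly. Their poses are not given: they have to be found in the camera images.
- clamp: Grey ratchet clamp, fixed on the bench. Origin on the bench top, +z up, +y from wheel to fixed jaw, +x away from the robot at yaw 0 (yaw within 0.3). Plate 16 mm thick, x -90 to 70, y -150 to 175 mm. Steel toothed wheel, 104 mm across, z 36 to 50 mm, vertical axis at (0, -80) mm, crank on top. Fixed jaw: upright plate 70 mm along x, y = 149 to 162, top z = 66 mm.
- wheel (a joint): Angle the wheel and crank have run back, rad, clockwise seen from above positive. Starts wound at -0.1 to 0; stop at 1.6 (fully back, jaw fully open). The pawl in the teeth blocks running back. Friction (about 3 N at the grip) holds it wherever it is left. Ease it: 3 rad/s counts as spun.
- pawl (a joint): Lift of the pawl off the wheel, rad, clockwise seen from above positive: 0 in the teeth (start), 0.6 fully off. Over-centre spring: below 0.28 it snaps back into the teeth, above it snaps to 0.6 and stays there. Needs about 3 N on its post.
- pawl_post (a point): On the upright steel post of the pawl's tail, at the front of the clamp: 14 mm thick with an 18 mm ball on top, z = 50 to 100 mm; this point at z = 75 mm. Starts at clamp (-70, 24) mm. Pushing it some 28 mm along clamp +x (away from the robot) takes the pawl fully off. Free room in front of it.
- pawl_pivot (a point): Axis of the pawl, vertical, at clamp frame (-60, -22) mm, z = 43 mm; the post is 47 mm from it on the sleeve's side, the nose 60 mm from it on the wheel's side.
- wheel_axis (a point): Vertical axis of the wheel and crank, on top of its hub, z = 64 mm.
- crank_grip (a point): Middle of the crank's upright black round grip, 24 mm in diameter, z = 64 to 116 mm; this point at z = 92 mm, 80 mm from the wheel axis. Starts on the clamp's right, slightly to the back (azimuth about -20 degrees from clamp +x); fully back it is at about -112 degrees.
- jaw_face (a point): Middle of the sliding jaw's face towards the sleeve, z = 45 mm. The jaw is an upright plate 70 mm along clamp x, 13 mm thick, top at z = 62 mm; a rack driven by the wheel moves it 22 mm per rad along clamp y: face at y = 86 mm wound, 51 mm fully open.
- sleeve: Thin stainless duct sleeve, a tube 59 mm in outside diameter, 85 mm high, about 0.12 kg, standing on the clamp's plate between the jaws (top at z = 101 mm). Origin: centre of its bottom; z along its axis. Can be grasped across its diameter from above, fingers on its clamp +x and -x sides.
- sleeve_mid (a point): Centre of the sleeve, 42.5 mm above its bottom.
- sleeve_seat (a point): Where sleeve_mid lies while the sleeve stands in the clamp (fixed to the clamp at (0, 118, 58.5) mm).
- crate: Square slatted plywood crate, 170 x 170 mm outside, 90 mm high, walls and floor 6 mm, open on top, fixed; stands to the left or the right of the clamp. Origin: centre of its underside on the bench, z up, x and y along its sides.
- drill_case: Red and grey drill case, 56 x 100 x 33 mm, loose in front of the clamp; bystander. Origin: centre of its underside.
- mask_tape: Roll of masking tape, 87 mm across, 25 mm high, loose behind the clamp; bystander. Origin: centre of its underside.
- screwdriver: Red-handled screwdriver, 202 mm, loose behind the clamp; bystander. Origin: centre of its underside.
- marker: Black marker pen, 130 mm, 16 mm thick, loose in front of the clamp; bystander. Origin: centre of its underside.

How it is judged:
By the outcome, as a careful person would: the job done as asked, in the order asked, and still so for the second after the job is handed in, with the robot touching nothing.
It also fails if it takes over 67 s, if anything falls off the work surface, if the arm or the gripper's body presses on something with over 40 N, if the wrist force passes 120 N, or if a joint passes its speed limit or range.

## Working session

There is one attempt and no reset: what is moved stays moved. The work goes in short steps, each a Python script; the robot and the scene stay as the last script left them, time stands still between calls to the robot, and variables do not carry over. Pictures are saved under pics/ and viewed, at most 10 in all, crops included, and the job is handed in when it is done.

```bash
mkdir -p pics; ls
cat > h.py <<'E'
import numpy as np, cv2
from scipy.spatial.transform import Rotation as R
from workcell import robot, fingers, optics, finder
def save(s,n): cv2.imwrite('pics/'+n,s['image'][:,:,::-1])
def cloud(s):
    h,w=s['depth'].shape; f=h/2/np.tan(np.radians(s['vfov'])/2)
    K=np.array([[f,0,s['cx']],[0,f,s['cy']],[0,0,1]])
    u,v=np.meshgrid(np.arange(w),np.arange(h))
    p=np.stack([u,v],-1).reshape(-1,1,2).astype(np.float64)
    n=cv2.undistortPoints(p,K,np.array(s['dist'],float)).reshape(h,w,2)
    d=s['depth']; P=np.dstack([n[...,0]*d,n[...,1]*d,d])
    r=np.array(s['rotation'],float)
    r=R.from_rotvec(r).as_matrix() if r.size==3 else r
    X=P@r.T+np.array(s['xyz']); X[d<=0]=np.nan
    return X
E
python3 - <<'E'
from h import *
for c in ['top','side']:
    s=optics.snapshot(c); save(s,c+'0.png'); print(c,s['xyz'],np.round(s['rotation'],3).tolist(),s['vfov'],s['dist'])
    np.save(c+'0.npy',cloud(s))
    for l in ['clamp','pawl_post','pawl_pivot','wheel_axis','crank_grip','jaw_face','sleeve','sleeve_mid','crate','drill_case','mask_tape','screwdriver','marker']:
        print(l,[(np.round(d['xyz'],3).tolist(),round(d['score'],2)) for d in finder.spot_in(l,c)[:2]])
st=robot.get_state();print(st['t'],st['tool_rot'],st['ft_force'])
E
```

```text
pics
workcell.py
top [0.45669035 0.01545308 1.47714036] [-2.211, 2.178, -0.099] 48.37595721957296 [-0.04831262  0.          0.          0.          0.        ]
clamp [([0.542, 0.044, 0.015], 0.77)]
pawl_post [([0.496, 0.027, 0.051], 0.63)]
pawl_pivot [([0.497, 0.03, 0.046], 0.59), ([0.55, -0.044, 0.055], 0.26)]
wheel_axis [([0.549, -0.046, 0.053], 0.63), ([0.574, 0.159, 0.066], 0.24)]
crank_grip [([0.549, -0.052, 0.053], 0.79)]
jaw_face [([0.589, 0.108, 0.028], 0.57), ([0.575, 0.155, 0.064], 0.17)]
sleeve []
sleeve_mid [([0.575, 0.157, 0.068], 0.55), ([0.552, -0.048, 0.054], 0.54)]
crate [([0.444, 0.409, 0.003], 0.55)]
drill_case [([0.426, 0.041, 0.032], 0.92), ([0.495, 0.031, 0.052], 0.35)]
mask_tape [([0.679, -0.056, 0.025], 0.69)]
screwdriver [([0.694, 0.177, 0.018], 0.72)]
marker [([0.454, 0.158, 0.018], 0.64)]
side [0.00175253 1.24783058 1.09869347] [-0.542, 2.58, -1.298] 42.06745459301669 [-0.02549986  0.          0.          0.          0.        ]
clamp [([0.556, 0.184, 0.019], 0.72), ([0.484, 0.401, 0.043], 0.55)]
pawl_post []
pawl_pivot []
wheel_axis [([0.554, 0.182, 0.017], 0.17)]
crank_grip []
jaw_face [([0.547, 0.128, 0.034], 0.45)]
sleeve [([0.566, 0.165, 0.076], 0.59)]
sleeve_mid [([0.572, 0.162, 0.074], 0.7)]
crate [([0.485, 0.402, 0.045], 0.91), ([0.694, 0.195, 0.016], 0.46)]
drill_case []
mask_tape [([0.677, -0.043, 0.02], 0.8)]
screwdriver [([0.696, 0.189, 0.019], 0.79)]
marker []
1.4 [-6.91357070e-01 -3.06455800e+00 -4.33666774e-05] [-0.10689726 -0.43688325  0.29481246]
```

View pics/top0.png

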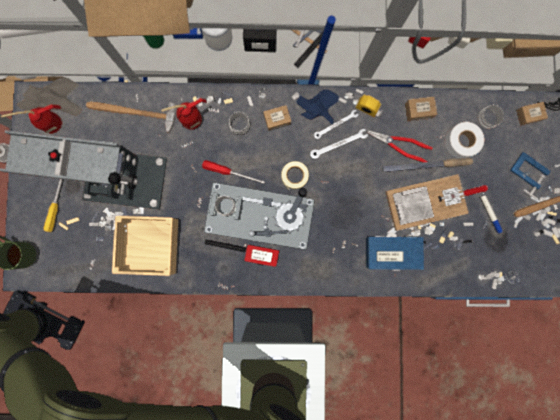

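View pics/side0.png

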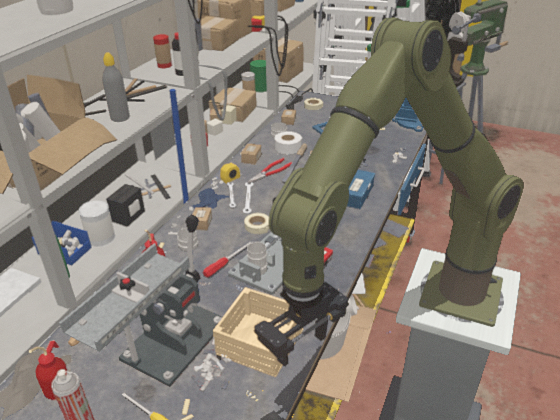

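```bash
cat >> h.py <<'E'
def down(yaw): return (R.from_euler('z',yaw)*R.from_euler('x',np.pi)).as_rotvec()
E
python3 - <<'E'
from h import *
X=np.load('top0.npy')
m=(X[...,2]>.010)&(X[...,2]<.022)&(X[...,0]>.44)&(X[...,0]<.66)&(X[...,1]>-.16)&(X[...,1]<.25)
n,l,st,c=cv2.connectedComponentsWithStats(m.astype(np.uint8))
i=1+np.argmax(st[1:,4]); P=X[l==i]; print(st[i])
r=cv2.minAreaRect(P[:,:2].astype(np.float32)*1000); print(r)
for yaw in (np.pi*.86,np.pi,-.2,0,np.pi/2,-np.pi/2):
    q=robot.ik([.50,.04,.38],down(yaw)); print(yaw,None if q is None else np.round(q,2))
robot.move_ptp([.50,.04,.38],down(np.pi))
s=optics.snapshot('wrist'); save(s,'w1.png'); np.save('w1.npy',cloud(s)); print(s['xyz'],s['vfov'],robot.get_state()['t'])
for lb in ['clamp','pawl_post','pawl_pivot','wheel_axis','crank_grip','jaw_face','sleeve']:
    print(lb,[(np.round(d['xyz'],3).tolist(),round(d['score'],2)) for d in finder.spot_in(lb,'wrist')[:2]])
E
```

```text
[ 204  198  111   52 2515]
((549.9874877929688, 50.974159240722656), (325.48284912109375, 159.45582580566406), 81.44522857666016)
2.701769682087222 [-0.05  0.38 -0.18  1.74  0.08  1.03  0.87]
3.141592653589793 [ 0.03  0.38 -0.29  1.74  0.13  1.04  1.26]
-0.2 [-0.6   0.43  0.66  1.77 -0.3   1.05 -1.6 ]
0 [-0.56  0.42  0.59  1.76 -0.27  1.04 -1.44]
1.5707963267948966 [-0.26  0.37  0.13  1.75 -0.05  1.02 -0.11]
-1.5707963267948966 [ 0.36  0.46 -0.82  1.72  0.37  1.12  2.56]
[0.42281235 0.04074965 0.51282767] 61.66617100657163 3.5583
clamp [([0.533, 0.034, 0.018], 0.83)]
pawl_post [([0.495, 0.029, 0.052], 0.69), ([0.546, -0.047, 0.05], 0.61)]
pawl_pivot [([0.493, 0.031, 0.049], 0.78)]
wheel_axis [([0.544, -0.046, 0.05], 0.63)]
crank_grip [([0.543, -0.048, 0.048], 0.55)]
jaw_face [([0.58, 0.108, 0.033], 0.76), ([0.545, -0.048, 0.045], 0.64)]
sleeve [([0.578, 0.156, 0.068], 0.57)]
```

View pics/w1.png

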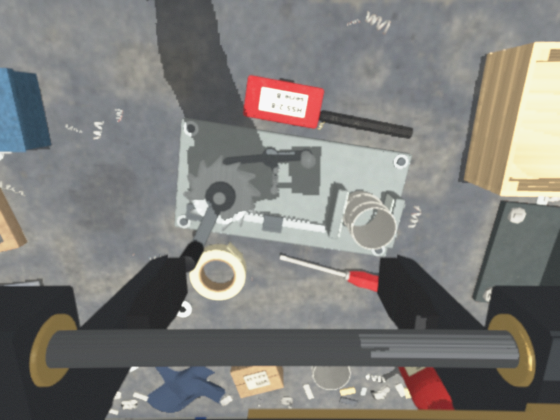

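```bash
cat >> h.py <<'E'
YAW=np.radians(81.44522857666016-90); C,S=np.cos(YAW),np.sin(YAW); RZ=np.array([[C,-S],[S,C]])
O=np.array([.5500,.0510])-RZ@np.array([-.010,.0125])
def W(x,y): return RZ@np.array([x,y])/1000+O      # clamp mm -> world m
def Cl(P): return (np.asarray(P)[...,:2]-O)@RZ*1000
E
python3 - <<'E'
from h import *
print(O,YAW)
for f in ['top0.npy','w1.npy']:
    X=np.load(f); c=Cl(X); z=X[...,2]*1000
    def rep(n,xr,yr,zr):
        m=(c[...,0]>xr[0])&(c[...,0]<xr[1])&(c[...,1]>yr[0])&(c[...,1]<yr[1])&(z>zr[0])&(z<zr[1])
        if m.sum(): print(f,n,m.sum(),'med',np.round(np.median(c[m],0),1),'mid',np.round((c[m].max(0)+c[m].min(0))/2,1),'ext',np.round(np.ptp(c[m],0),1),np.round(np.percentile(z[m],[5,50,95]),1))
    rep('plate',(-120,100),(-180,200),(10,21))
    rep('post',(-100,-40),(0,60),(80,110)); rep('sleevetop',(-50,50),(70,170),(95,110))
    rep('grip',(30,130),(-170,-40),(105,125)); rep('fixedjaw',(-60,60),(140,175),(60,70)); rep('hub',(-30,30),(-110,-50),(58,75))
    rep('jaw',(-60,60),(55,95),(55,68))
    rep('high',(-150,150),(-200,220),(68,400))
E
```

```text
[0.55802931 0.03715153] -0.14930892809280194
top0.npy plate 3492 med [-24.8  34.6] mid [-10.   12.5] ext [219.4 325.5] [11.5 15.8 20. ]
top0.npy post 29 med [-70.1  23.3] mid [-70.5  23.4] ext [15.6 15.4] [ 91.   98.2 103. ]
top0.npy sleevetop 26 med [  0.3 109.6] mid [ -0.2 117.1] ext [52.9 54.6] [ 96.2  99.1 103.3]
top0.npy grip 54 med [  74.8 -105. ] mid [  75.1 -104.8] ext [21.3 21.6] [110.  115.  119.7]
top0.npy fixedjaw 100 med [ -0.7 154.8] mid [  0.8 151.5] ext [68.2 21.3] [61.2 65.3 69.1]
top0.npy hub 158 med [  3.3 -81.5] mid [  5.6 -77.2] ext [48.6 43.6] [58.9 63.9 70.2]
top0.npy jaw 109 med [-1.  79.5] mid [-0.4 82.1] ext [68.3 19.6] [56.1 61.1 65.8]
top0.npy high 219 med [ 9.  25.8] mid [ 3.7 22.6] ext [164.1 276.4] [ 68.4  93.4 117.6]
w1.npy plate 15472 med [-41.1  24.4] mid [-10.   24.3] ext [219.9 350.4] [14.8 16.7 18.3]
w1.npy post 174 med [-73.1  23.9] mid [-72.8  24.3] ext [16.7 17.2] [ 93.4  98.  100.9]
w1.npy sleevetop 290 med [ -1.2 119.5] mid [ -2.7 118. ] ext [54.9 56.1] [ 95.5  99.7 102.3]
w1.npy grip 220 med [  69.3 -101.3] mid [  72.7 -104.6] ext [22.5 21.4] [106.8 116.  118. ]
w1.npy fixedjaw 389 med [-15.4 154.2] mid [ -1.6 151.2] ext [70.5 22.1] [61.2 66.3 68.2]
w1.npy hub 848 med [ -1.3 -82.5] mid [  3.7 -80.8] ext [52.4 39.5] [62.4 64.6 69.9]
w1.npy jaw 596 med [-5.3 79.8] mid [-2.2 83.8] ext [70.1 22.2] [58.  62.2 63.8]
w1.npy high 7005 med [-60.3  37.6] mid [ 1.5 21.3] ext [165.1 274.4] [ 75.9 381.3 398. ]
```

Run:
```python
from h import *
o=down(YAW+np.pi); z=.080
p=lambda x,z,y=24:[*W(x,y),z]
fingers.close_gripper()
robot.move_ptp(p(-118,.16),o); robot.move_linear(p(-118,z))
print(robot.get_state()['ft_force'],robot.get_state()['finger_gap'])
r=robot.move_linear(p(-57,z,23),rate=.05,force_limit=14)
s=robot.get_state(); print(r,Cl(s['eef_pos']),s['ft_force'])
robot.move_linear(p(-118,z)); robot.move_linear(p(-118,.16))
robot.move_ptp([.47,.04,.38],down(np.pi))
s=optics.snapshot('wrist'); save(s,'w2.png'); X=cloud(s); c=Cl(X); z=X[...,2]*1000
m=(c[...,0]>-100)&(c[...,0]<0)&(c[...,1]>0)&(c[...,1]<60)&(z>80)&(z<110)
print(m.sum(),np.median(c[m],0),robot.get_state()['t'])
```

```text
[-1.48413519 -0.875931    0.45786223] 0.00010693561683088591
False [-60.28154788  22.56548045] [-6.46855996  1.56371967  4.42889691]
166 [-46.70350959  21.51581183] 10.3667
```

View pics/w2.png

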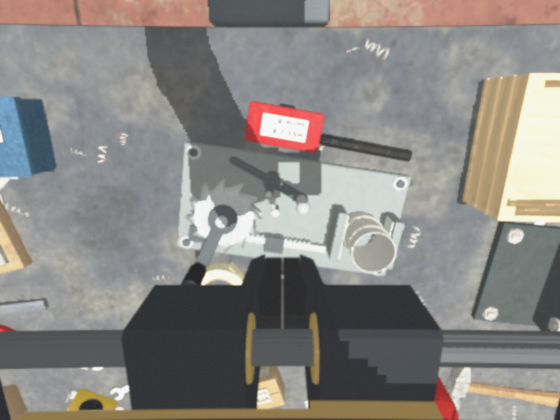

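The pawl has swung clear of the wheel: its post now shows at (303,204), with the nose at (235,160) and the pawl staying off. Next is the crank.

Run:
```python
from h import *
def pose(az,z,r=79.5):
    a=np.radians(az); return [*W(r*np.cos(a),-80+r*np.sin(a)),z],down(a+YAW+np.pi)
fingers.open_jaws()
robot.move_ptp(*pose(-18.2,.18)); p,o=pose(-18.2,.087)
robot.move_linear(p,o); fingers.close_gripper()
s=robot.get_state(); print(s['t'],s['finger_gap'],s['ft_force'])
for az in np.arange(-25,-117,-7.):
    p,o=pose(az,.087); r=robot.move_linear(p,o,rate=.05,force_limit=25)
    s=robot.get_state(); d=Cl(s['eef_pos'])-[0,-80]
    print(az,r,round(np.degrees(np.arctan2(d[1],d[0])),1),round(np.hypot(*d),1),np.round(s['ft_force'],1),round(s['t'],2))
    if r: break
```

```text
14.525 0.023272214590760926 [-0.16301869  0.45304755  0.30099542]
-25.0 False -25.4 79.4 [-0.  -1.4 -0.2] 14.87
-32.0 False -32.3 79.5 [-0.8 -1.8  0.4] 15.21
-39.0 False -39.3 79.5 [-1.5 -1.   1.1] 15.55
-46.0 False -46.2 79.5 [-2.6 -1.5  0.1] 15.89
-53.0 False -53.2 79.6 [-2.6 -2.  -0.2] 16.23
-60.0 False -60.3 79.7 [-3.1 -3.2 -0.4] 16.57
-67.0 False -67.3 79.7 [-2.7 -3.7 -0.7] 16.92
-74.0 False -74.3 79.8 [-3.1 -4.2 -0.5] 17.26
-81.0 False -81.3 79.9 [-3.6 -4.1 -1. ] 17.6
-88.0 False -88.4 80.0 [-5.  -6.4  1. ] 17.94
-95.0 False -95.5 80.1 [-4.8 -4.2  0.9] 18.28
-102.0 False -102.6 80.2 [-5.  -3.9  0.3] 18.62
-109.0 False -109.7 80.4 [-5.5 -4.   2. ] 18.97
-116.0 False -112.8 79.7 [ 2.8 -9.6 -7.4] 19.31
```

Run:
```python
from h import *
fingers.open_jaws()
s=robot.get_state(); robot.move_linear([*s['eef_pos'][:2],.19])
robot.move_ptp([*(W(0,60)-[.10,0]),.42],down(YAW+np.pi/2))
s=optics.snapshot('wrist'); save(s,'w3.png'); X=cloud(s); np.save('w3.npy',X)
t=optics.snapshot('top'); save(t,'top3.png'); T=cloud(t); np.save('top3.npy',T)
print(robot.get_state()['t'])
for n,A in (('w',X),('t',T)):
    c=Cl(A); z=A[...,2]*1000
    for nm,xr,yr,zr in (('jaw',(-40,40),(30,75),(55,68)),('sleeve',(-50,50),(60,170),(95,110)),('grip',(-80,30),(-190,-120),(105,125)),('post',(-90,-10),(0,60),(85,110))):
        m=(c[...,0]>xr[0])&(c[...,0]<xr[1])&(c[...,1]>yr[0])&(c[...,1]<yr[1])&(z>zr[0])&(z<zr[1])
        if m.sum()>3: print(n,nm,m.sum(),np.round(np.median(c[m],0),1),np.round(c[m].min(0),1),np.round(c[m].max(0),1))
    x,y=A[...,0],A[...,1]
    m=(x>.3)&(x<.6)&(y>.28)&(y<.53)&(z>82)&(z<97)
    if m.sum()>20: print('rim',m.sum(),cv2.minAreaRect(np.c_[x[m],y[m]].astype(np.float32)*1000))
T=np.load('top0.npy'); x,y,z=T[...,0],T[...,1],T[...,2]
for a in np.arange(.3,.75,.05): print(round(a,2),[int(1000*np.nanmax(np.where((x>a)&(x<a+.05)&(y>b)&(y<b+.05),z,-1))) for b in np.arange(.2,.6,.05)])
m=(x>.3)&(x<.6)&(y>.28)&(y<.53)&(z>.082)&(z<.097); print('rim0',cv2.minAreaRect(np.c_[x[m],y[m]].astype(np.float32)*1000))
```

```text
22.4667
w jaw 551 [-2.2 44.7] [-36.3  37.2] [33.2 51.6]
w sleeve 230 [  5.9 118.1] [-29.5  90.3] [ 25.  144.8]
w grip 249 [ -32.1 -151.6] [ -43.1 -166.1] [ -20.3 -142.4]
w post 141 [-44.4  23.7] [-51.9  14. ] [-35.9  31.1]
t sleeve 10 [  1.7 141.2] [-24.7 130. ] [ 23.4 144.7]
t grip 52 [ -30.1 -154. ] [ -40.8 -165.2] [ -19.2 -143.4]
t post 28 [-42.8  21. ] [-50.6  14. ] [-35.7  29.8]
rim 618 ((451.92919921875, 394.25396728515625), (171.80638122558594, 171.48199462890625), 88.35182189941406)
0.3 [6, 10, 8, 8, 11, 10, 599, 541]
0.35 [8, 6, 95, 96, 97, 96, 8, 28]
0.4 [10, 9, 95, 14, 17, 96, 12, 29]
0.45 [23, 8, 95, 14, 16, 95, 8, 9]
0.5 [68, 6, 95, 96, 93, 96, 13, 9]
0.55 [64, 8, 9, 26, 222, 223, 218, 23]
0.6 [47, 8, 8, 368, 364, 271, 275, 281]
0.65 [27, 11, 10, 22, 244, 247, 245, 295]
0.7 [31, 7, 12, 25, 272, 271, 275, 285]
rim0 ((451.63604736328125, 394.05999755859375), (172.08172607421875, 171.23390197753906), 88.89146423339844)
```

View pics/w3.png

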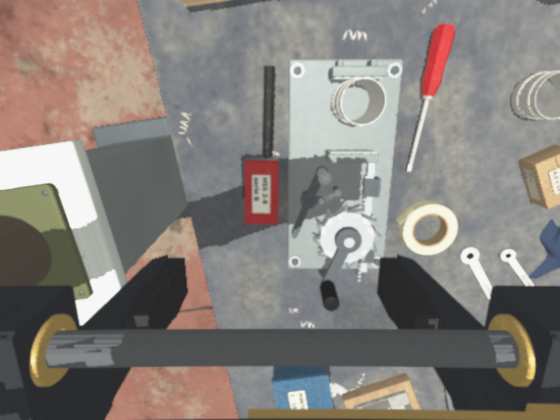

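The view shows the crank grip swung to (330,293), the jaw face at y ≈ 51 mm (fully open), and the sleeve standing free at (359,102). I'll lift it out and carry it to the crate, with the body aligned along y to stay clear of the tall drill vise at x > 0.55.

Run:
```python
from h import *
o=down(YAW+np.pi/2); g=W(0,118)
robot.move_ptp([*g,.20],o); print(robot.move_linear([*g,.075],rate=.1,force_limit=15))
fingers.close_gripper(); s=robot.get_state(); print(s['finger_gap'],s['ft_force'])
assert s['finger_gap']>.05
robot.move_linear([*g,.25],rate=.12); s=robot.get_state(); print(s['finger_gap'],s['ft_force'],s['t'])
robot.move_linear([.45,.2,.25],down(YAW+np.pi/2),rate=.15)
o2=down(np.pi-.0); c=[.445,.394]
q=robot.ik([*c,.25],o2); print(q)
robot.move_ptp([*c,.25],o2)
print(robot.move_linear([*c,.088],rate=.1,force_limit=12)); s=robot.get_state(); print(s['eef_pos'],s['finger_gap'],s['ft_force'])
fingers.open_jaws(); robot.dwell(.3); robot.move_linear([*c,.25])
robot.move_ptp([.43,.22,.40],o2)
for n in ('top','wrist'): s=optics.snapshot(n); save(s,n+'4.png')
c=Cl(cloud(optics.snapshot('top')))
print(robot.get_state()['t'])
```

```text
False
0.056573160163445345 [-1.22617134 -0.02663545  1.56975633]
0.056324432052277794 [-0.04414575 -0.07381792 -1.23780466] 27.05
[-0.68485366  0.65155039 -0.20283407  1.66441862  0.16445084  0.84233625
  0.61381627]
False
[0.44533029 0.39427265 0.08855623] 0.05640974711865127 [ 0.39433191 -0.19201608 -0.81403368]
34.0333
```

View pics/wrist4.png

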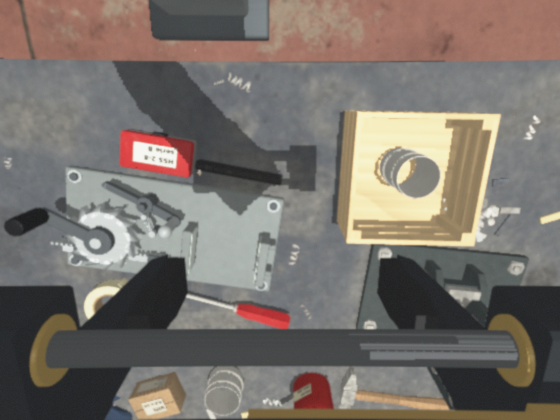

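The sleeve stands in the crate at (410,172). The clamp is empty, with the pawl off at (145,200), the crank back at (27,220), and the loose things undisturbed.

```bash
python3 -c "
from h import *
robot.job_done()"
```

```text
the job is handed in; nothing more can be done
```

The job is handed in: the pawl is flicked off and staying off, the crank is eased back to its stop with the jaw fully open, the sleeve is standing in the crate, and the last picture shows the loose things where they lay (34 s on the robot's clock).

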